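# Get the spatula out of the half-closed utensil box

### The job

Lift the white lid off the wooden utensil box and lean it, sloping, against the outside of the box's closed (decked) end, its lower edge on the worktop and its upper part resting on the box, and let go of it. Then take the wooden spatula by its handle and, as it is longer than the mouth, draw it out handle first on the slant; finish still holding it motionless in the air, the whole spatula clearly higher than the box and touching nothing but the gripper. Leave the beaker, mug, spice jar and honey jar where they stand.

Things in the scene. Friction and masses are not known exactly. Their poses are not given: they have to be found in the camera images.
- box: wooden utensil box fixed to the worktop, 160 (x) x 380 (y) x 92 (z) mm, origin at the centre of its underside. Walls, floor, deck 8 mm thick: inside 144 x 364, floor at z 8, deck underside at z 84. A fixed darker deck, flush with the walls, closes the -y half (y -190 to 0); the +y half (y 0 to 182) is the open mouth, under the lid at first. Within 10 degrees of yaw 0: deck to the robot's right
- lid: loose white lid lying over the box's mouth: flat slab 158 (x) x 196 (y) x 8 (z) mm, about 0.2 kg; origin at the centre of its underside, y along the box's. A dark wooden handle bar stands up from its middle: 100 mm long along x, 14 mm thick along y, its top 41 mm above the lid's underside; grip it across its thickness
- lid_foot (a point): point on the lid: middle of the lower edge of its -y end (lid frame 0, -98, 0 mm), the end to stand on the worktop
- spatula: dark wooden spatula 300 mm long, about 80 g, flat on the box's inner floor, roughly along its y; origin mid-length on its underside. Handle y -40 to 150 mm, 22 wide (x), 16 thick (z), its end under the mouth; neck 36 wide, 10 thick; blade y -150 to -55, 60 wide, 8 thick, under the deck. Too long for the mouth when level
- blade_end (a point): middle of the spatula's blade end, underside (0, -150, 0 mm in the spatula's frame)
- handle_end (a point): middle of the spatula's handle end, underside (0, 150, 0 mm in the spatula's frame)
- cup: copper-coloured beaker, 72 mm wide, 79 mm tall; leave it; origin at the centre of its underside
- mug: cream mug, 98 mm tall; leave it; origin at the centre of its underside
- spice_jar: small spice jar with a red lid, 47 mm wide, 97 mm tall; leave it; origin at the centre of its underside
- jar: honey jar, 72 mm wide, 87 mm tall; leave it; origin at the centre of its underside
Mind the look-alikes: they are no part of the job. What is shaped like the mug but yellow is not meant. What is shaped like the jar but blue is not meant.

How it is judged:
By the outcome, as a careful person would: the job done as asked, in the order asked, and still so for the second after the job is handed in, while the arm keeps its last pose, push and grip.
It also fails if it takes over 56 s, if anything falls off the work surface, if the arm or the gripper's body presses on something with over 40 N, if the wrist force passes 120 N, or if a joint passes its speed limit or range.

### The arm

A 7-joint arm with a two-finger parallel gripper is mounted at the origin on a cart in front of the work surface, level with it; the furniture and walls round the work are solid. World frame = base frame: x ahead of the robot, y to its left, z up, the work surface at z = 0. Lengths are in m, angles in rad, forces in N, time in s.
With the tool pointing down it reaches from about 0.4 to 0.85 m from the base axis. Payload 4.5 kg.
Tool frame: the origin (TCP) lies at the very end of the fingers, on their centre line; the grasp point (between the pads) lies 19 mm behind it (grip_point_offset is the distance from the TCP to the grasp point, in m); z points along the fingers, y is the line along which they close (so a half turn about z gives the same grasp; the last joint's range is limited). The gripper opens to 88 mm and grips with 3 to 60 N. Pads are 18 mm wide; open, the fingers measure 123 mm over their backs; the gripper's body (75 mm by 187 mm) begins 45 mm behind the grasp point.
Start: joints at [1.339, 0.689, -0.195, 1.565, 0.157, 0.902, -0.215], TCP at [0.164, -0.603, 0.214] pointing down, gripper open.
Joint ranges: [-3.01, 3.01], [-0.46, 2.08], [-1.47, 1.51], [0.13, 2.56], [-1, 4.14], [0.04, 2.09], [-2.66, 2.66]. Speed limits (rad/s): [2.57, 2.57, 3.14, 3.14, 3.14, 3.14, 3.14].

### API

Orientations are given as a unit quaternion [x, y, z, w].
In Python, from plant import get_state, snapshot, camera_params, finish_job, grip_point_offset gives the robot as it stands.
- The arm moves only by the shell command python3 -m handwheel 'ROWS' [FORCE]. ROWS is a JSON list of rows, 1 to 10 of them, each of 7 numbers: the opening from 0.0 (shut) to 1.0 (fully open), then dx, dy, dz in m, then a rotation vector rx, ry, rz in rad; each row is the pose to reach, as a shift and turn from the pose commanded when the command began, along the tool's axes at that moment; what a row does not reach only later rows make up. A row lasts 1/10 s, in which the tool goes at most 0.05 m and 0.15 rad, less where a joint would pass 70% of its speed; a pose out of reach is approached as far as the arm can. The fingers move at their own pace and stop on an object; FORCE is the grip in N (left out, the last holds). Time passes only in rows, so rows that do not move let the fingers close. It prints the time, the measured TCP pose, the force, the opening and the grip force at its end. Input that does not fit is refused with a message, and nothing moves.
- get_state(): the state, without advancing time (a new reading comes with each control period).
- snapshot(name): name is "scene" or "top" or "wrist"; returns (picture, depth): 400x640x3 uint8, red, green, blue; 400x640 float32, m along the optical axis (not along the pixel's ray), 0 where there is no reading.
- camera_params(name): a dict with "fx", "fy", "cx", "cy" (pixels), "rvec" (rotation vector, rad) and "tvec" (3), from world to camera coordinates, as OpenCV has them. Camera axes: x right, y down, z forward; pixel columns grow to the right and rows downward; lengths in m; the calibration is good to about 2 mm. A picture is of the moment at which its call begins: read the wrist's pose just before it. camera_params takes no time and is no camera call; for the wrist camera it gives the pose at the moment of the call.
- finish_job(): hands the job in; it is judged then, once.
The state is a dict: "clock": time; "q": joint angles; "qd": joint speeds; "joint_torque": joint torques, N m; "tool_pos": TCP position; "eef_rot": TCP orientation; "contact_force": force on the tool from outside, world axes, zero at the start; "moment": the same for the moment, N m; "opening": opening from 0.0 (shut) to 1.0 (fully open); "finger_force": force on a finger pad.
Only numpy, scipy, OpenCV 4.12 (cv2) and the standard library are available. Lean on these libraries where they do the work, as an engineer would, in place of code of your own. Each camera call takes 0.05 s, during which the arm holds its last target. There are 200 camera calls.

## Working session

There is one attempt and no reset: what is moved stays moved. The work goes in short steps, Python scripts to look and compute and a shell command to move; the robot and the scene stay as the last step left them, time stands still between calls to the robot, and variables do not carry over. Pictures are saved under pics/ and viewed, at most 10 in all, crops included, and the job is handed in when it is done.

```bash
ls; mkdir -p pics
cat > h.py <<'E'
import numpy as np, cv2
from plant import *
from scipy.spatial.transform import Rotation as R
def cam(n):
    c=camera_params(n); M=cv2.Rodrigues(np.array(c["rvec"],float))[0]; return c,M,np.array(c["tvec"],float)
def cloud(n,dep,C=None):
    c,M,t=C or cam(n); v,u=np.indices(dep.shape)
    P=np.stack([(u-c["cx"])/c["fx"]*dep,(v-c["cy"])/c["fy"]*dep,dep],-1)
    W=(P-t)@M; W[dep<=0]=np.nan; return W
def proj(n,P,C=None):
    c,M,t=C or cam(n); p=np.atleast_2d(P)@M.T+t
    return np.c_[p[:,0]/p[:,2]*c["fx"]+c["cx"],p[:,1]/p[:,2]*c["fy"]+c["cy"]]
def save(name,im): cv2.imwrite("pics/"+name+".png",im[...,::-1])
E
python3 - <<'E'
from h import *
for n in("scene","top"):
    im,d=snapshot(n); save(n,im); np.savez(n,im=im,d=d)
    c,M,t=cam(n); print(n,-M.T@t,c["fx"])
s=get_state(); print(s["clock"],s["tool_pos"],s["eef_rot"],s["opening"],grip_point_offset)
E
```

```text
pics
scene [0.11491341 0.86705103 0.76022292] 450.4721180273904
top [ 0.49200087 -0.21646532  1.35015497] 436.69167525337843
0.1 [ 0.16398316 -0.6024943   0.21328026] [ 9.91174639e-01  1.32560022e-01 -1.65647655e-04 -8.04790052e-04] 0.9990267679320658 0.0187
```

View pics/scene.png

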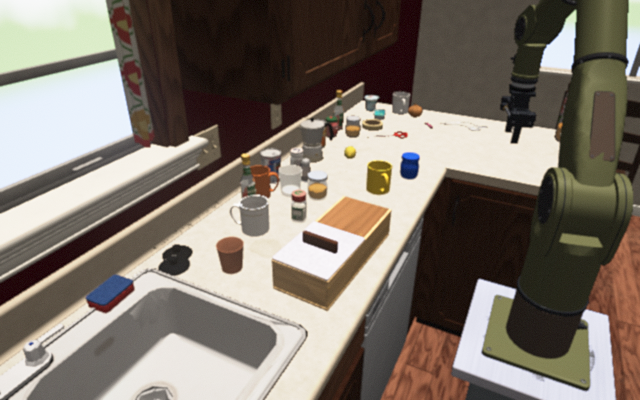

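View pics/top.png

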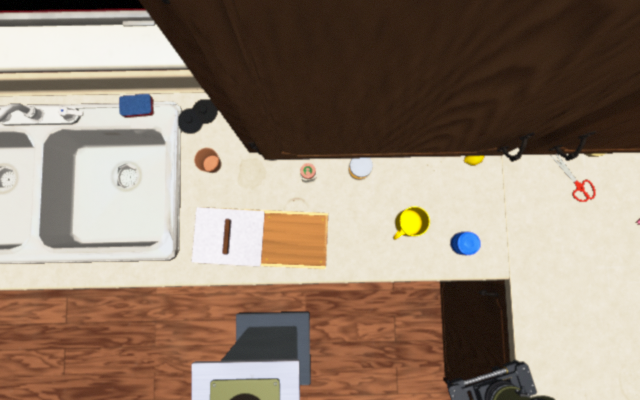

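The pictures show the box at top-view pixels x 195–327, y 208–268, with the deck on the right. The lid's bar is at (227,236). The copper beaker is at (207,160), the red-lidded jar at (308,172) and the honey jar at (360,167). The yellow mug (412,222) and the blue jar (467,243) are look-alikes. The grey/cream mug shows in the scene view at (254,215).

Candidates for the lid are the white slab at (227,236) and the white sink rim or window sill; the slab with the bar is the lid. I'll measure these and check the shape of the gripper.

Run:
```python
from h import *
z=np.load("top.npz"); im,d=z["im"],z["d"]; W=cloud("top",d)
hsv=cv2.cvtColor(im,cv2.COLOR_RGB2HSV)
roi=np.zeros(d.shape,bool); roi[195:280,185:340]=1
m=roi&(W[...,2]>.08)&(W[...,2]<.115)
r=cv2.minAreaRect(W[m][:,:2].astype(np.float32)*1000); print("boxtop",r, np.nanmedian(W[m][:,2]))
white=m&(hsv[...,1]<40)&(hsv[...,2]>150)
print("lid",cv2.minAreaRect(W[white][:,:2].astype(np.float32)*1000),np.median(W[white][:,2]))
dk=m&(hsv[...,1]>60)&(np.indices(d.shape)[1]>262);print("deck",cv2.minAreaRect(W[dk][:,:2].astype(np.float32)*1000),np.median(W[dk][:,2]))
bar=roi&(W[...,2]>.115); print("bar",cv2.minAreaRect(W[bar][:,:2].astype(np.float32)*1000),np.median(W[bar][:,2]))
for n,(a,b,c,e) in dict(cup=(140,180,190,225),spice=(155,190,295,320),honey=(155,185,345,375),yel=(200,245,390,432),blue=(225,260,445,490)).items():
    w=W[a:b,c:e].reshape(-1,3); w=w[w[:,2]>.02]; print(n,np.round(np.nanmin(w,0),3),np.round(np.nanmax(w,0),3))
cab=W[:150,200:500].reshape(-1,3); print("cab",np.nanmin(cab[cab[:,2]>.2],0),np.nanpercentile(cab[:,2],[5,50,95]), "counter front",W[276:292,260])
zs=np.load("scene.npz"); Ws=cloud("scene",zs["d"])
w=Ws[185:245,230:275].reshape(-1,3); w=w[(w[:,2]>.02)&(w[:,2]<.12)]; print("mug",np.round(np.nanpercentile(w,[2,50,98],axis=0),3))
mid=Ws[0:95,180:395].reshape(-1,3); print("cab scene",np.nanpercentile(mid,[0.5,5,50,95],axis=0))
i2,d2=snapshot("wrist"); save("w0",i2)
c,M,t=cam("wrist"); s=get_state(); Rt=R.from_quat(s["eef_rot"]); print("wristcam in tool",Rt.inv().apply(-M.T@t-s["tool_pos"]),(M@Rt.as_matrix()).round(2))
# gripper in top/scene cams
for n,WW in(("top",W),("scene",Ws)):
    L=Rt.inv().apply((WW-np.array(s["tool_pos"])).reshape(-1,3)); k=(np.abs(L)<.2).all(1)&(WW.reshape(-1,3)[:,2]>.05)
    L=L[k]*1000
    for a in range(-150,20,15):
        q=L[(L[:,2]>=a)&(L[:,2]<a+15)]
        if len(q): print(n,a,len(q),q[:,:2].min(0).round(),q[:,:2].max(0).round())
save("crop0",np.hstack([cv2.resize(im[340:400,430:550],(480,240)),cv2.resize(zs["im"][80:150,480:560],(274,240))]))
```

```text
boxtop ((517.0123901367188, -58.50382995605469), (382.02117919921875, 161.48507690429688), 86.16527557373047) 0.0960780937899473
lid ((523.218994140625, 33.75605010986328), (196.62025451660156, 160.00393676757812), 85.70353698730469) 0.10003565836487545
deck ((511.143310546875, -156.78463745117188), (185.11459350585938, 160.05120849609375), 86.16527557373047) 0.09210013175638264
bar ((522.6621704101562, 32.574981689453125), (15.060151100158691, 99.62137603759766), 85.1470718383789) 0.13177374537452
cup [0.715 0.066 0.02 ] [0.785 0.138 0.086]
spice [ 0.674 -0.228  0.021] [ 0.731 -0.175  0.478]
honey [ 0.674 -0.388  0.021] [ 0.745 -0.281  0.469]
yel [ 0.505 -0.546  0.02 ] [ 0.598 -0.445  0.103]
blue [ 0.456 -0.691  0.02 ] [ 0.525 -0.622  0.097]
cab [ 0.6729519  -0.58430535  0.44241422] [0.53636367 0.89398973 1.03073071] counter front [[ 4.02072232e-01 -4.59089751e-02  2.48255030e-03]
 [ 3.98927242e-01 -4.56226477e-02  3.73984462e-04]
 [ 3.95714596e-01 -4.52299808e-02 -2.57424056e-03]
 [ 3.92770671e-01 -4.53207420e-02 -1.70330826e-03]
 [ 3.90032924e-01 -4.57477416e-02  1.82296883e-03]
 
[... 849 characters left out ...]
.17057059] [[ 0.    1.   -0.  ]
 [-0.95  0.   -0.3 ]
 [-0.3   0.    0.95]]
top -150 64 [-11. -90.] [35. 81.]
top -135 912 [-34. -95.] [37. 94.]
top -120 360 [-18. -93.] [36. 90.]
top -105 154 [ -4. -86.] [36. 83.]
top -90 9 [ -7. -78.] [34. 52.]
top -75 6 [-10.  43.] [ 7. 52.]
top -60 18 [-4. 43.] [12. 58.]
top -45 20 [ -5. -56.] [12. 56.]
top -30 9 [  2. -48.] [11. 55.]
scene -150 101 [-21. -46.] [23. 19.]
scene -135 307 [ -36. -102.] [34. 91.]
scene -120 182 [-36. -99.] [34. 87.]
scene -105 164 [-35. -90.] [34. 85.]
scene -90 21 [-18. -84.] [ 29. -57.]
scene -75 42 [-12. -65.] [10. 62.]
scene -60 46 [-13. -67.] [ 9. 58.]
scene -45 67 [-11. -66.] [10. 57.]
scene -30 24 [-12. -59.] [ 8. 53.]
```

View pics/crop0.png

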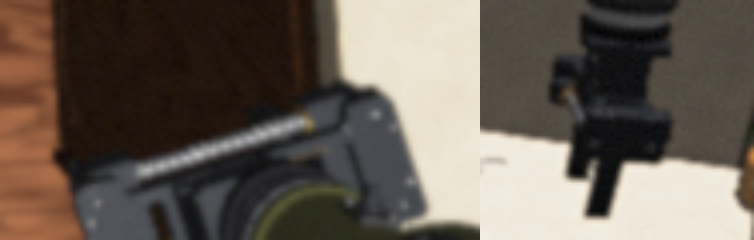

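View pics/w0.png

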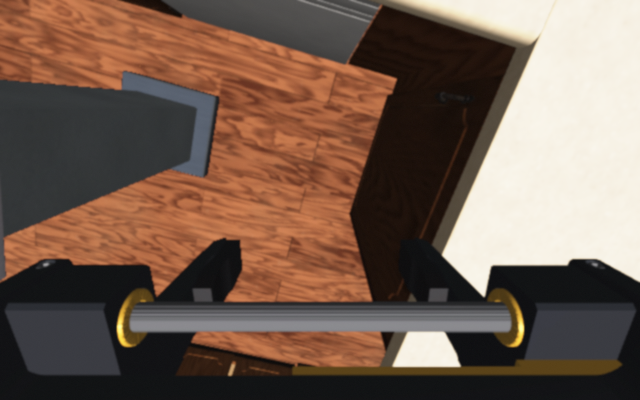

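Run:
```python
from h import *
s=get_state(); Rt=R.from_quat(s["eef_rot"])
for n in("top","scene"):
    d=np.load(n+".npz")["d"]; W=cloud(n,d)
    L=Rt.inv().apply((W-np.array(s["tool_pos"])).reshape(-1,3))*1000
    q=L[(np.abs(L[:,0])<60)&(np.abs(L[:,1])<110)&(np.abs(L[:,1])>68)&(L[:,2]>-160)&(L[:,2]<-30)]
    print(n,np.histogram(q[:,2],np.arange(-130,-30,5)))
W=cloud("top",np.load("top.npz")["d"])[200:245,388:432].reshape(-1,3); w=W[W[:,2]>.03]
for y in np.arange(-.55,-.44,.01):
    q=w[(w[:,1]>y)&(w[:,1]<y+.01)]
    if len(q): print(round(y,2),q.min(0).round(3),q.max(0).round(3))
# step for grasp over the bar
bar=np.array([.5227,.0326,0]); yaw=np.deg2rad(-4.4)
Rg=R.from_matrix(np.c_[[np.cos(yaw),np.sin(yaw),0],[np.sin(yaw),-np.cos(yaw),0],[0,0,-1]])
print("shift to above",Rt.inv().apply(np.array([*bar[:2],.21])-s["tool_pos"]),"turn",(Rt.inv()*Rg).as_rotvec())
```

```text
top (array([144,  19,  18,  18,  13,  17,   9,  13,   1,   0,   0,   0,   0,
         0,   0,   0,   0,   0,   0]), array([-130, -125, -120, -115, -110, -105, -100,  -95,  -90,  -85,  -80,
        -75,  -70,  -65,  -60,  -55,  -50,  -45,  -40,  -35]))
scene (array([50, 47, 49, 34, 45, 42, 43, 46,  6,  0,  0,  0,  0,  0,  0,  0,  0,
        0,  0]), array([-130, -125, -120, -115, -110, -105, -100,  -95,  -90,  -85,  -80,
        -75,  -70,  -65,  -60,  -55,  -50,  -45,  -40,  -35]))
-0.55 [ 0.537 -0.546  0.03 ] [ 0.574 -0.54   0.103]
-0.54 [ 0.525 -0.54   0.031] [ 0.589 -0.53   0.102]
-0.53 [ 0.517 -0.53   0.03 ] [ 0.595 -0.52   0.099]
-0.52 [ 0.514 -0.519  0.031] [ 0.597 -0.51   0.102]
-0.51 [ 0.513 -0.509  0.052] [ 0.598 -0.5    0.103]
-0.5 [ 0.513 -0.5    0.038] [ 0.598 -0.492  0.1  ]
-0.49 [ 0.515 -0.489  0.032] [ 0.595 -0.48   0.102]
-0.48 [ 0.52  -0.48   0.036] [ 0.592 -0.47   0.103]
-0.47 [ 0.513 -0.47   0.031] [ 0.583 -0.46   0.102]
-0.46 [ 0.507 -0.46   0.035] [ 0.559 -0.45   0.088]
-0.45 [ 0.505 -0.449  0.045] [ 0.514 -0.445  0.076]
shift to above [ 0.51297054 -0.51861526  0.00408145] turn [-1.31633973e-03  3.04729846e-04  3.42693658e-01]
```

```bash
python3 -m handwheel '[[0.6,0.25,-0.26,-0.03,0,0,0.34],[0.6,0.25,-0.26,-0.03,0,0,0.34],[0.6,0.25,-0.26,-0.03,0,0,0.34],[0.6,0.25,-0.26,-0.03,0,0,0.34],[0.6,0.25,-0.26,-0.03,0,0,0.34],[0.6,0.513,-0.519,-0.01,0,0,0.342],[0.6,0.513,-0.519,-0.01,0,0,0.342],[0.6,0.513,-0.519,-0.01,0,0,0.342],[0.6,0.513,-0.519,-0.01,0,0,0.342],[0.6,0.513,-0.519,-0.01,0,0,0.342]]'
cat > go.py <<'E'
# go.py x y z : shift in tool axes to a world TCP point; optional yaw(deg) tilt(deg about world x-ish)
import sys; from h import *
s=get_state(); Rt=R.from_quat(s["eef_rot"]); t=np.array([float(a) for a in sys.argv[1:4]])
print("shift",Rt.inv().apply(t-s["tool_pos"]).round(4))
E
python3 go.py .5227 .0326 .21
```

```text
clock: 1.15
tool_pos: [0.4087, -0.1658, 0.2292]
eef_rot: [0.999, -0.038, 0.0, 0.0]
contact_force: [1.4, -1.1, -0.7]
opening: 0.599
finger_force: 0.0
shift [ 0.0986 -0.2065  0.0192]
```

```bash
python3 -m handwheel '[[0.6,0.098,-0.205,0.0,0,0,0],[0.6,0.098,-0.205,0.0,0,0,0],[0.6,0.098,-0.205,0.0,0,0,0],[0.6,0.098,-0.205,0.0,0,0,0],[0.6,0.098,-0.205,0.0,0,0,0],[0.6,0.098,-0.205,0.0,0,0,0],[0.6,0.098,-0.205,0.0,0,0,0],[0.6,0.098,-0.205,0.0,0,0,0]]'
python3 go.py .5227 .0326 .108
python3 - <<'E'
from h import *
C=cam("wrist"); im,d=snapshot("wrist"); W=cloud("wrist",d,C)
roi=(W[...,2]>.118)&(W[...,2]<.14)&(abs(W[...,0]-.523)<.07)&(abs(W[...,1]-.033)<.03)
print("bar",cv2.minAreaRect(W[roi][:,:2].astype(np.float32)*1000),W[roi].mean(0))
save("w1",im)
E
```

```text
clock: 1.95
tool_pos: [0.5204, 0.0274, 0.229]
eef_rot: [0.999, -0.039, -0.001, 0.001]
contact_force: [-0.2, -0.4, -0.2]
opening: 0.6
finger_force: 0.0
shift [ 0.002  -0.0055  0.121 ]
bar ((522.4611206054688, 31.9084529876709), (13.365636825561523, 99.15293884277344), 85.55504608154297) [0.52587999 0.03135203 0.13227788]
```

View pics/w1.png

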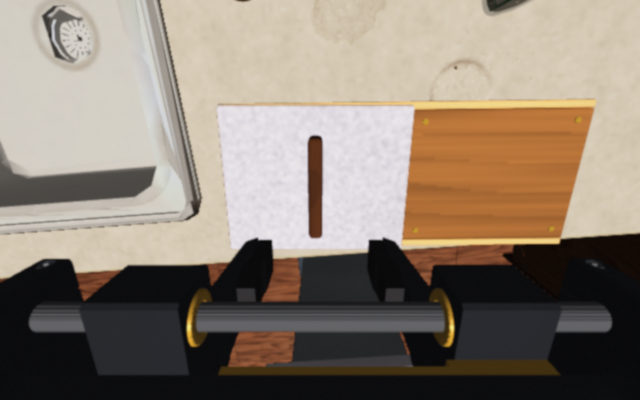

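The wrist view shows the white slab with its dark bar, upper end at (315,140) and lower end at (315,235). It is the lid, with the plain deck to its right. Next I lower onto the bar.

```bash
python3 -m handwheel '[[0.6,0.0,-0.002,0.05,0,0,0],[0.6,0.0,-0.002,0.10,0,0,0],[0.6,0,-0.002,0.115,0,0,0],[0.6,0,-0.002,0.115,0,0,0]]'; python3 go.py .5225 .032 .106
```

```text
clock: 2.4
tool_pos: [0.5191, 0.0295, 0.112]
eef_rot: [0.999, -0.039, -0.003, 0.001]
contact_force: [0.2, 0.4, 0.6]
opening: 0.602
finger_force: 0.0
shift [ 0.0032 -0.0028  0.006 ]
```

```bash
python3 -m handwheel '[[0.6,0.003,-0.0025,0.005,0,0,0],[0.6,0.003,-0.0025,0.005,0,0,0],[0,0.003,-0.0025,0.005,0,0,0],[0,0.003,-0.0025,0.005,0,0,0],[0,0.003,-0.0025,0.005,0,0,0],[0,0.003,-0.0025,0.005,0,0,0],[0,0.003,-0.0025,0.005,0,0,0],[0,0.003,-0.0025,0.005,0,0,0]]' 50
```

```text
clock: 3.2
tool_pos: [0.5247, 0.0336, 0.1092]
eef_rot: [0.999, -0.038, 0.0, 0.0]
contact_force: [0.4, 0.1, 0.3]
opening: 0.078
finger_force: 0.0
```

```bash
python3 -m handwheel '[[0,0,0,0,0,0,0],[0,0,0,0,0,0,0]]' 50
python3 - <<'E'
from h import *
im,d=snapshot("wrist"); save("w2",im)
E
```

```text
clock: 3.4
tool_pos: [0.5247, 0.0336, 0.1091]
eef_rot: [0.999, -0.038, -0.0, 0.0]
contact_force: [-0.5, 0.1, 0.6]
opening: 0.009
finger_force: 0.0
```

View pics/w2.png

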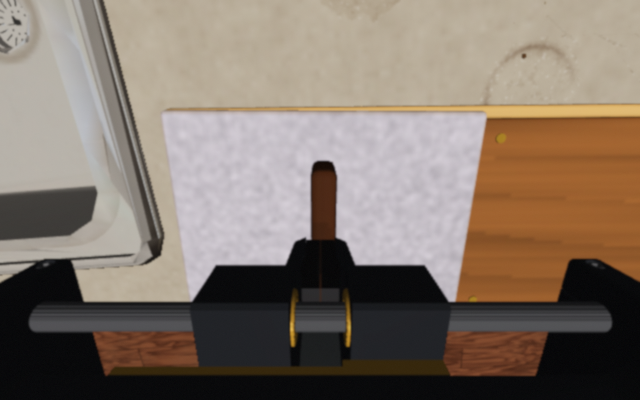

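The picture shows the fingers fully shut, tips near (320,240), in front of the bar at (323,165)–(323,240). They missed it. I'll measure where the real fingertips are.

Run:
```python
from h import *
s=get_state(); print(s["tool_pos"],proj("wrist",s["tool_pos"]))
C=cam("wrist"); im,d=snapshot("wrist"); W=cloud("wrist",d,C)
for v in (150,165,180,200,220,232,238,241,245,252,262,275,285): print(v,d[v,322].round(3),W[v,322].round(4),im[v,322])
for n in("top","scene"):
    i,dd=snapshot(n); w=cloud(n,dd); 
    k=(abs(w[...,0]-.5247)<.06)&(abs(w[...,1]-.0336)<.04)&(w[...,2]>.11)&(w[...,2]<.3); 
    vv,uu=np.where(k); print(n,k.sum(),uu.min(),uu.max(),vv.min(),vv.max(),w[k].min(0).round(3)); print(proj(n,[s["tool_pos"],np.array(s["tool_pos"])+[0,0,.05]]))
    if n=="scene": save("s2",cv2.resize(i[130:290,240:420],(720,640))[:600])
```

```text
[0.52467397 0.03355187 0.10914232] [[318.71989901 235.95343225]]
150 0.179 [0.5777 0.0275 0.0997] [197 191 198]
165 0.165 [0.5718 0.028  0.1171] [22 11  5]
180 0.152 [0.5668 0.0285 0.1319] [75 40 22]
200 0.154 [0.5562 0.0293 0.1327] [75 40 22]
220 0.156 [0.5454 0.0301 0.1341] [75 40 23]
232 0.16 [0.5378 0.0307 0.1327] [65 35 19]
238 0.16 [0.5348 0.0309 0.1339] [63 34 19]
241 0.159 [0.5334 0.031  0.1349] [11 10 10]
245 0.155 [0.5332 0.031  0.1392] [10  8  7]
252 0.147 [0.5337 0.0311 0.1479] [10  9  9]
262 0.138 [0.5336 0.0312 0.1577] [7 7 7]
275 0.141 [0.5261 0.0317 0.1568] [11  9  9]
285 0.12 [0.5336 0.0313 0.1761] [13  9  9]
top 300 217 234 218 254 [ 0.473 -0.006  0.111]
[[226.85282353 235.32550681]
 [223.13934768 234.91670724]]
scene 1451 298 337 174 250 [ 0.471 -0.005  0.11 ]
[[317.78923448 243.84629553]
 [317.9648282  227.03284592]]
```

View pics/s2.png

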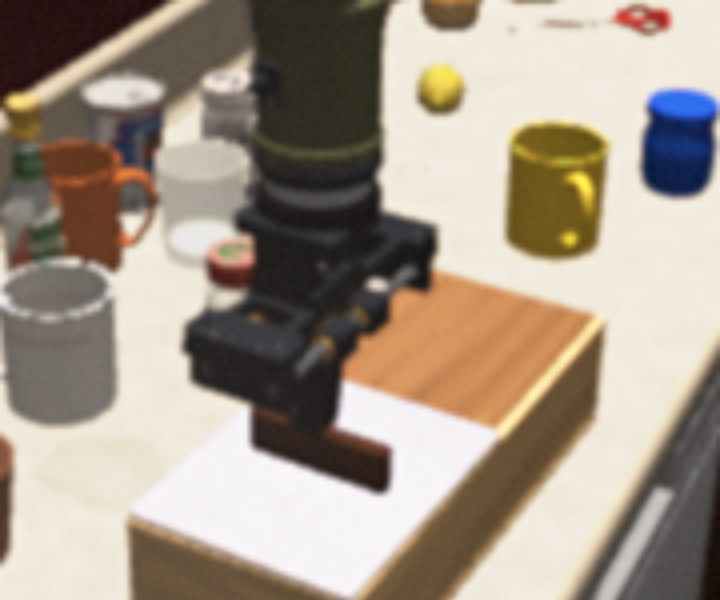

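The scene crop shows the shut fingertips sitting above the bar, near (320,420) in the crop. So the real fingertips lie about 25 mm behind the reported TCP. I'll open, go lower, and touch the lid gently to calibrate this offset.

```bash
python3 -m handwheel '[[0.6,0,0,0,0,0,0],[0.6,0,0,0,0,0,0],[0.6,0,0,0,0,0,0],[0.6,0,0,0,0,0,0],[0.6,0,0,0.010,0,0,0],[0.6,0,0,0.020,0,0,0],[0.6,0,0,0.024,0,0,0],[0.6,0,0,0.026,0,0,0],[0.6,0,0,0.026,0,0,0]]' 50;  python3 -m handwheel '[[0.6,0,0,0.003,0,0,0],[0.6,0,0,0.003,0,0,0]]';python3 -m handwheel '[[0.6,0,0,0.003,0,0,0],[0.6,0,0,0.003,0,0,0]]'
```

```text
clock: 4.5
tool_pos: [0.5244, 0.0336, 0.0826]
eef_rot: [0.999, -0.038, -0.0, 0.0]
contact_force: [-0.4, -0.1, -0.1]
opening: 0.603
finger_force: 0.0
clock: 4.7
tool_pos: [0.5247, 0.0336, 0.08]
eef_rot: [0.999, -0.038, -0.0, 0.0]
contact_force: [0.3, 0.2, 0.3]
opening: 0.601
finger_force: 0.0
clock: 4.9
tool_pos: [0.5246, 0.0336, 0.077]
eef_rot: [0.999, -0.038, -0.0, 0.0]
contact_force: [0.8, 0.8, 0.3]
opening: 0.6
finger_force: 0.0
```

```bash
python3 -m handwheel '[[0.6,0,0,0.002,0,0,0],[0.6,0,0,0.002,0,0,0]]' 50;  python3 -m handwheel '[[0.6,0,0,0.002,0,0,0],[0.6,0,0,0.002,0,0,0]]'
```

```text
clock: 5.1
tool_pos: [0.5248, 0.0336, 0.0758]
eef_rot: [0.999, -0.038, 0.0, 0.0]
contact_force: [-1.6, -0.9, 7.0]
opening: 0.596
finger_force: 3.1
clock: 5.3
tool_pos: [0.5249, 0.0336, 0.0757]
eef_rot: [0.999, -0.038, 0.001, -0.0]
contact_force: [-5.0, 0.1, 25.5]
opening: 0.598
finger_force: 12.7
```

Contact came at reported z 0.0757 with the lid top at 0.100, so the offset is about 24 mm. I'll back off and grip.

```bash
python3 -m handwheel '[[0.6,0,0,-0.009,0,0,0],[0.6,0,0,-0.009,0,0,0],[0,0,0,-0.009,0,0,0],[0,0,0,-0.009,0,0,0],[0,0,0,-0.009,0,0,0],[0,0,0,-0.009,0,0,0],[0,0,0,-0.009,0,0,0],[0,0,0,-0.009,0,0,0],[0,0,0,-0.009,0,0,0]]' 60; python3 -m handwheel '[[0,0,0,-0.02,0,0,0],[0,0,0,-0.05,0,0,0],[0,0,0,-0.1,0,0,0],[0,0,0,-0.14,0,0,0],[0,0,0,-0.14,0,0,0]]'
```

```text
clock: 6.2
tool_pos: [0.5244, 0.0335, 0.0819]
eef_rot: [0.999, -0.038, -0.0, 0.0]
contact_force: [0.6, -0.1, -2.6]
opening: 0.157
finger_force: 60.0
clock: 6.7
tool_pos: [0.5282, 0.034, 0.227]
eef_rot: [0.999, -0.038, 0.005, -0.001]
contact_force: [0.4, 0.8, -3.3]
opening: 0.15
finger_force: 60.0
```

```bash
cat > lean.py <<'E'
import sys; from h import *
th=np.deg2rad(float(sys.argv[1])); up=float(sys.argv[2]); df=float(sys.argv[3]) if len(sys.argv)>3 else 0
ps=np.deg2rad(-4.1); h=np.array([-np.sin(ps),np.cos(ps),0]); x=np.array([np.cos(ps),np.sin(ps),0]); zz=np.array([0,0,1.])
pb=np.deg2rad(-3.84); hb=np.array([-np.sin(pb),np.cos(pb),0]); end=np.array([.517,-.0585,0])-.190*hb
y=np.cos(th)*h+np.sin(th)*zz; n=-np.sin(th)*h+np.cos(th)*zz
foot=end-hb*(.092/np.tan(th)+df)+zz*up; org=foot+.098*y
tcp=org+.002*x+.0015*y-.010*n
Rg=R.from_matrix(np.c_[x,-y,-n]); s=get_state(); Rt=R.from_quat(s["eef_rot"])
print("end",end,"foot",foot,"tcp",tcp,"\nshift",Rt.inv().apply(tcp-s["tool_pos"]).round(4),"rot",(Rt.inv()*Rg).as_rotvec().round(4))
E
python3 lean.py 40 .1; python3 lean.py 40 .0
```

```text
end [ 0.50427561 -0.24807344  0.        ] foot [ 0.49693288 -0.35746862  0.1       ] tcp [ 0.50483697 -0.27517384  0.15629692] 
shift [-0.0004  0.3103  0.07  ] rot [ 0.6959 -0.0118 -0.001 ]
end [ 0.50427561 -0.24807344  0.        ] foot [ 0.49693288 -0.35746862  0.        ] tcp [ 0.50483697 -0.27517384  0.05629692] 
shift [-0.0015  0.3105  0.17  ] rot [ 0.6959 -0.0118 -0.001 ]
```

```bash
python3 -m handwheel '[[0,0,0.05,0,0,0,0],[0,0,0.1,0,0.1,0,0],[0,0,0.15,0,0.2,0,0],[0,0,0.2,0,0.3,0,0],[0,0,0.25,0,0.4,0,0],[0,0,0.28,0.02,0.5,0,0],[0,0,0.31,0.04,0.6,0,0],[0,0,0.31,0.07,0.696,-0.012,0],[0,0,0.31,0.07,0.696,-0.012,0],[0,0,0.31,0.07,0.696,-0.012,0]]'; python3 lean.py 40 .02;python3 lean.py 40 .0
```

```text
clock: 7.7
tool_pos: [0.5005, -0.274, 0.1507]
eef_rot: [0.939, -0.036, 0.006, -0.342]
contact_force: [1.1, 0.9, -0.5]
opening: 0.156
finger_force: 60.0
end [ 0.50427561 -0.24807344  0.        ] foot [ 0.49693288 -0.35746862  0.02      ] tcp [ 0.50483697 -0.27517384  0.07629692] 
shift [0.0054 0.0486 0.0564] rot [-0.0009  0.0103 -0.0091]
end [ 0.50427561 -0.24807344  0.        ] foot [ 0.49693288 -0.35746862  0.        ] tcp [ 0.50483697 -0.27517384  0.05629692] 
shift [0.0057 0.0614 0.0717] rot [-0.0009  0.0103 -0.0091]
```

```bash
python3 -m handwheel '[[0,0.003,0.026,0.03,0,0,0],[0,0.003,0.045,0.052,0,0,0],[0,0.003,0.045,0.052,0,0,0],[0,0.003,0.045,0.052,0,0,0]]'; python3 lean.py 40 .0
python3 - <<'E'
from h import *
for n in("top","scene"):
    i,d=snapshot(n); W=cloud(n,d); hsv=cv2.cvtColor(i,cv2.COLOR_RGB2HSV)
    k=(W[...,2]>.02)&(W[...,2]<.15)&(W[...,1]<-.2)&(W[...,1]>-.42)&(W[...,0]>.40)&(W[...,0]<.6)&(hsv[...,1]<40)&(hsv[...,2]>120)
    P=W[k]; print(n,len(P),P.min(0).round(3),P.max(0).round(3)); A=np.c_[P[:,1],np.ones(len(P))]; print(np.linalg.lstsq(A,P[:,2],rcond=None)[0])
    if n=="scene": save("s3",cv2.resize(i[100:260,270:450],(675,600)))
E
```

```text
clock: 8.1
tool_pos: [0.5053, -0.2754, 0.087]
eef_rot: [0.94, -0.034, 0.008, -0.34]
contact_force: [-0.6, -0.1, -2.1]
opening: 0.151
finger_force: 60.0
end [ 0.50427561 -0.24807344  0.        ] foot [ 0.49693288 -0.35746862  0.        ] tcp [ 0.50483697 -0.27517384  0.05629692] 
shift [-0.0002  0.0195  0.0237] rot [ 0.0038  0.007  -0.0028]
top 1591 [ 0.422 -0.364  0.037] [ 0.585 -0.219  0.15 ]
[0.82143085 0.33564664]
scene 116 [ 0.418 -0.418  0.034] [ 0.582 -0.22   0.15 ]
[0.5572798  0.25897437]
```

View pics/s3.png

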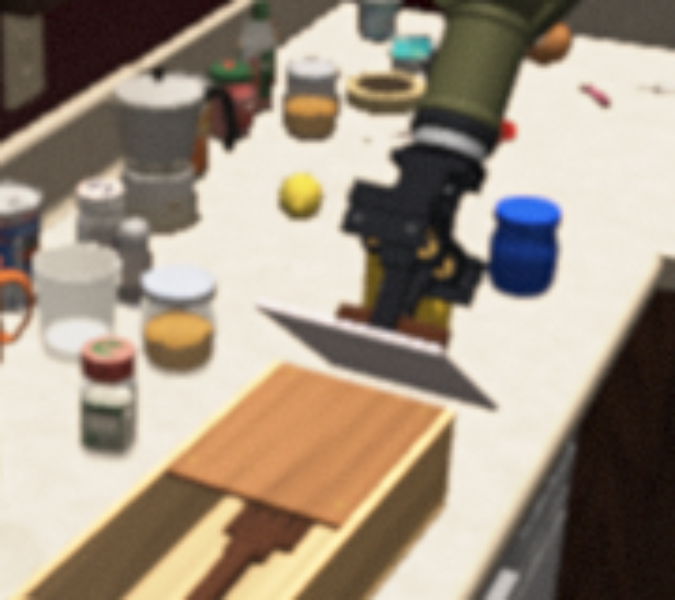

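The scene crop shows the lid held at a slope just beyond the deck end, between about (260,305) and (495,405) in the crop. The spatula handle shows in the open mouth near (240,560). I'll lower until it touches.

```bash
python3 -m handwheel '[[0,0,0.006,0.0075,0,0,0],[0,0,0.0125,0.015,0,0,0],[0,0,0.015,0.018,0,0,0],[0,0,0.015,0.018,0,0,0],[0,0,0.015,0.018,0,0,0]]'; python3 -m handwheel '[[0,0,0.002,0.0025,0,0,0],[0,0,0.002,0.0025,0,0,0],[0,0,0.002,0.0025,0,0,0]]';  python3 -m handwheel '[[0,0,0.002,0.0025,0,0,0],[0,0,0.002,0.0025,0,0,0],[0,0,0.002,0.0025,0,0,0]]'; python3 lean.py 40 0
```

```text
clock: 8.7
tool_pos: [0.5029, -0.2767, 0.0597]
eef_rot: [0.939, -0.036, 0.007, -0.341]
contact_force: [-0.1, -0.4, -2.0]
opening: 0.155
finger_force: 60.0
clock: 9.0
tool_pos: [0.503, -0.2769, 0.0568]
eef_rot: [0.939, -0.036, 0.007, -0.341]
contact_force: [0.6, -0.0, -2.3]
opening: 0.151
finger_force: 60.0
clock: 9.3
tool_pos: [0.5033, -0.2768, 0.0558]
eef_rot: [0.939, -0.036, 0.008, -0.342]
contact_force: [-2.3, -2.6, 8.5]
opening: 0.156
finger_force: 60.1
end [ 0.50427561 -0.24807344  0.        ] foot [ 0.49693288 -0.35746862  0.        ] tcp [ 0.50483697 -0.27517384  0.05629692] 
shift [ 0.0014 -0.0016  0.0007] rot [ 0.0005  0.0071 -0.0068]
```

```bash
python3 -m handwheel '[[0,0,-0.001,-0.0015,0,0,0],[0,0,-0.001,-0.0015,0,0,0],[0.2,0,-0.001,-0.0015,0,0,0],[0.25,0,-0.001,-0.0015,0,0,0],[0.4,0,-0.001,-0.0015,0,0,0],[0.5,0,-0.001,-0.0015,0,0,0],[0.5,0,-0.001,-0.0015,0,0,0],[0.5,0,-0.001,-0.0015,0,0,0],[0.5,0,-0.001,-0.0015,0,0,0]]' 20
python3 - <<'E'
from h import *
i,d=snapshot("top"); W=cloud("top",d); hsv=cv2.cvtColor(i,cv2.COLOR_RGB2HSV)
k=(W[...,2]>.008)&(W[...,2]<.15)&(W[...,1]<-.2)&(W[...,1]>-.42)&(W[...,0]>.40)&(W[...,0]<.6)&(hsv[...,1]<40)&(hsv[...,2]>120)
P=W[k]; print(len(P),P.min(0).round(3),P.max(0).round(3)); A=np.c_[P[:,1],np.ones(len(P))]; print(np.linalg.lstsq(A,P[:,2],rcond=None)[0])
E
```

```text
clock: 10.2
tool_pos: [0.5029, -0.2769, 0.0553]
eef_rot: [0.939, -0.036, 0.007, -0.341]
contact_force: [0.7, 0.0, -1.0]
opening: 0.499
finger_force: 0.0
1923 [ 0.409 -0.366  0.008] [ 0.598 -0.206  0.148]
[0.792746   0.29977125]
```

```bash
python3 -m handwheel '[[0.5,0,0,-0.02,0,0,0],[0.5,0,0,-0.06,0,0,0],[0.5,0,0,-0.1,0,0,0],[0.5,0,0,-0.14,0,0,0],[0.5,0,0,-0.17,0,0,0],[0.5,0,0,-0.17,0,0,0]]'
python3 - <<'E'
from h import *
i,d=snapshot("top"); W=cloud("top",d); hsv=cv2.cvtColor(i,cv2.COLOR_RGB2HSV); np.savez("top2",im=i,d=d); save("t2",cv2.resize(i[190:290,170:370],(800,400)))
k=(W[...,2]>.008)&(W[...,2]<.15)&(W[...,1]<-.2)&(W[...,1]>-.42)&(W[...,0]>.40)&(W[...,0]<.6)&(hsv[...,1]<40)&(hsv[...,2]>120)
P=W[k]; print(len(P),P.min(0).round(3),P.max(0).round(3)); A=np.c_[P[:,1],np.ones(len(P))]; print(np.linalg.lstsq(A,P[:,2],rcond=None)[0])
pb=np.deg2rad(-3.84); hb=np.array([-np.sin(pb),np.cos(pb)]); xb=np.array([np.cos(pb),np.sin(pb)])
D=W[...,:2]-[.517,-.0585]; bx,by=D@xb,D@hb
m=(abs(bx)<.068)&(by>0.003)&(by<.178)&(hsv[...,2]<130)&(W[...,2]<.05)&(W[...,2]>0.0)
print("dark",m.sum())
for a in np.arange(0,.18,.02):
    q=m&(by>=a)&(by<a+.02)
    if q.sum(): print(round(a,2),q.sum(),"bx",bx[q].min().round(4),bx[q].max().round(4),"by",by[q].max().round(4),"z",np.median(W[q][:,2]).round(4))
E
```

```text
clock: 10.85
tool_pos: [0.4973, -0.3901, 0.1884]
eef_rot: [0.94, -0.037, 0.01, -0.338]
contact_force: [0.1, -0.5, -0.6]
opening: 0.504
finger_force: 0.0
2296 [ 0.416 -0.408  0.008] [ 0.584 -0.206  0.137]
[0.83980562 0.31122396]
dark 221
0.0 19 bx 0.0108 0.0233 by 0.0197 z 0.0241
0.02 32 bx 0.01 0.0226 by 0.04 z 0.023
0.04 33 bx 0.009 0.0218 by 0.0592 z 0.0232
0.06 34 bx 0.008 0.0208 by 0.0796 z 0.0245
0.08 31 bx 0.0072 0.02 by 0.099 z 0.0242
0.1 34 bx 0.0062 0.0191 by 0.1195 z 0.0231
0.12 31 bx 0.0051 0.0183 by 0.1399 z 0.0243
0.14 7 bx 0.008 0.0173 by 0.1463 z 0.0244
```

View pics/t2.png

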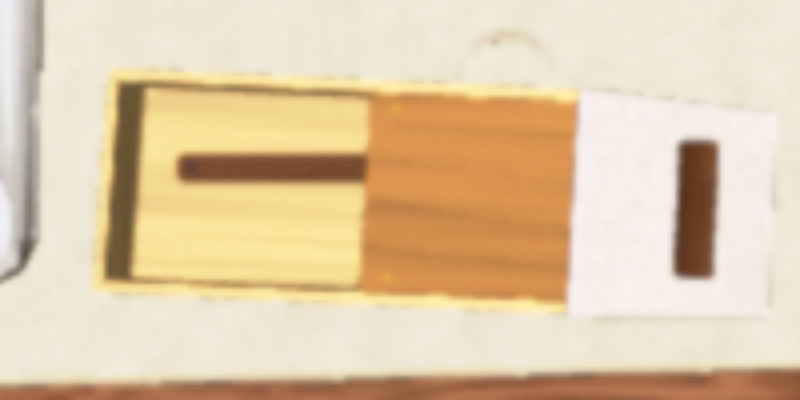

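The top crop shows the lid leaning on the deck end at crop (575–775, 95–315) and the spatula handle lying along the mouth from (180,167) to (368,167). The handle's centre is at box x +12 to +17 mm, with its end at box y 147 mm.

The gripper body starts about 65 mm behind the fingertips and is wider than the box. So I'll first nudge the handle toward the +x wall, then grip with a slight roll.

```bash
cat > pose.py <<'E'
# pose.py mode bx by z lean [yaw] (mm, deg): real fingertip in the box frame -> shift/turn in tool axes
import sys; from h import *
mode=sys.argv[1]; bx,by,z,lean=[float(a) for a in sys.argv[2:6]]; yaw=float(sys.argv[6]) if len(sys.argv)>6 else 0
p=np.deg2rad(-3.84+yaw); p0=np.deg2rad(-3.84); l=np.deg2rad(lean)
x0,h0=np.array([np.cos(p0),np.sin(p0),0]),np.array([-np.sin(p0),np.cos(p0),0])
x,h,u=np.array([np.cos(p),np.sin(p),0]),np.array([-np.sin(p),np.cos(p),0]),np.array([0,0,1.])
tip=np.array([.517,-.0585,0])+(bx*x0+by*h0+z*u)/1000
if mode=="y": b=np.sin(l)*h+np.cos(l)*u; tx=x       # closing along y, lean to +y
elif mode=="x": b=-np.sin(l)*x+np.cos(l)*u; tx=h    # closing along x, lean to -x
elif mode=="p": b=-np.sin(l)*h+np.cos(l)*u; tx=np.cos(l)*h+np.sin(l)*u # closing x, handle end raised by lean
Rg=R.from_matrix(np.c_[tx,np.cross(-b,tx),-b]); s=get_state(); Rt=R.from_quat(s["eef_rot"])
tcp=tip-.0243*b; print("shift",Rt.inv().apply(tcp-s["tool_pos"]).round(4),"rot",(Rt.inv()*Rg).as_rotvec().round(4))
a=np.array(s["tool_pos"])-.0243*Rt.as_matrix()[:,2]-[.517,-.0585,0]; print("tip now (box mm)",(1000*np.array([a@x0,a@h0,a[2]])).round(1))
E
python3 pose.py y -12 68 200 11
```

```text
shift [-0.0167 -0.2953  0.2591] rot [-0.8851  0.0069 -0.0094]
tip now (box mm) [   2.  -345.   205.3]
```

```bash
python3 -m handwheel '[[0,0,0,0,-0.1,0,0],[0,-0.004,-0.04,0.03,-0.25,0,0],[0,-0.008,-0.08,0.06,-0.4,0,0],[0,-0.012,-0.12,0.09,-0.55,0,0],[0,-0.016,-0.16,0.12,-0.7,0,0],[0,-0.017,-0.2,0.16,-0.85,0,0],[0,-0.017,-0.235,0.195,-0.885,0,0],[0,-0.017,-0.27,0.23,-0.885,0,0],[0,-0.017,-0.295,0.26,-0.885,0.007,-0.009],[0,-0.017,-0.295,0.26,-0.885,0.007,-0.009]]' 20;  python3 -m handwheel '[[0,0,0,0,0,0,0],[0,0,0,0,0,0,0]]'; python3 pose.py y -12 68 110 11;python3 pose.py y -12 68 30 11
```

```text
clock: 11.9
tool_pos: [0.505, 0.0118, 0.1741]
eef_rot: [0.995, -0.03, -0.006, 0.094]
contact_force: [0.4, -0.3, -0.6]
opening: 0.005
finger_force: 0.0
clock: 12.1
tool_pos: [0.5059, 0.0092, 0.1744]
eef_rot: [0.995, -0.03, -0.006, 0.094]
contact_force: [-0.5, -0.5, -0.4]
opening: 0.008
finger_force: 0.0
shift [ 0.0041 -0.0132  0.0873] rot [-0.0026  0.0047  0.007 ]
tip now (box mm) [-15.5  71.4 198.3]
shift [ 0.0046 -0.0282  0.1659] rot [-0.0026  0.0047  0.007 ]
tip now (box mm) [-15.5  71.4 198.3]
```

```bash
python3 -m handwheel '[[0,0.004,-0.01,0.045,0,0.005,0.007],[0,0.004,-0.016,0.09,0,0.005,0.007],[0,0.004,-0.022,0.13,0,0.005,0.007],[0,0.0045,-0.027,0.16,0,0.005,0.007],[0,0.0045,-0.027,0.16,0,0.005,0.007],[0,0.0045,-0.027,0.16,0,0.005,0.007]]';  python3 pose.py y -12 68 15 11;python3 pose.py y 21 68 15 11
```

```text
clock: 12.7
tool_pos: [0.5108, 0.002, 0.0137]
eef_rot: [0.995, -0.037, -0.002, 0.095]
contact_force: [0.9, 0.7, 0.4]
opening: 0.005
finger_force: 0.0
shift [-0.0019 -0.0076  0.0214] rot [-0.0016 -0.0012 -0.0069]
tip now (box mm) [-10.2  64.5  37.5]
shift [ 0.0311 -0.0079  0.0215] rot [-0.0016 -0.0012 -0.0069]
tip now (box mm) [-10.2  64.5  37.5]
```

```bash
python3 -m handwheel '[[0,-0.002,-0.004,0.010,0,0,0],[0,-0.002,-0.0075,0.0205,0,0,0],[0,-0.002,-0.0075,0.0205,0,0,0],[0,-0.002,-0.0075,0.0205,0,0,0]]'; python3 pose.py y 21 68 15 11; python3 -m handwheel '[[0,0.01,0,0,0,0,0],[0,0.02,0,0,0,0,0],[0,0.03,0,0,0,0,0],[0,0.034,0,0,0,0,0],[0,0.034,0,0,0,0,0]]'; python3 pose.py y 21 68 15 11
```

```text
clock: 13.1
tool_pos: [0.5101, 0.0076, -0.008]
eef_rot: [0.995, -0.036, -0.001, 0.094]
contact_force: [0.2, 1.0, 0.1]
opening: 0.012
finger_force: 0.0
shift [0.0323 0.0018 0.0013] rot [-0.0031 -0.0033 -0.0047]
tip now (box mm) [-11.4  70.1  15.8]
clock: 13.6
tool_pos: [0.5451, 0.0048, -0.0079]
eef_rot: [0.995, -0.036, -0.001, 0.094]
contact_force: [-0.6, -0.8, -0.2]
opening: 0.004
finger_force: 0.0
shift [-0.0028  0.0015  0.0012] rot [-0.0033 -0.0044 -0.0058]
tip now (box mm) [23.7 69.6 15.9]
```

Now back off, rise, and measure the handle.

```bash
python3 -m handwheel '[[0,-0.006,0,0,0,0,0],[0,-0.006,0,-0.04,0,0,0],[0,-0.006,0,-0.09,0,0,0],[0,-0.006,0,-0.13,0,0,0],[0,-0.006,0,-0.17,0,0,0],[0,-0.006,0,-0.17,0,0,0]]'
cat > spat.py <<'E'
from h import *
pb=np.deg2rad(-3.84); hb=np.array([-np.sin(pb),np.cos(pb)]); xb=np.array([np.cos(pb),np.sin(pb)])
for n in("top","wrist","scene"):
    C=cam(n); i,d=snapshot(n); W=cloud(n,d,C); hsv=cv2.cvtColor(i,cv2.COLOR_RGB2HSV)
    D=W[...,:2]-[.517,-.0585]; bx,by=D@xb,D@hb
    m=(abs(bx)<.070)&(by>0.003)&(by<.178)&(hsv[...,2]<130)&(hsv[...,2]>35)&(W[...,2]<.028)&(W[...,2]>.018)
    print(n,m.sum())
    if m.sum()<30: continue
    for a in np.arange(0,.18,.03):
        q=m&(by>=a)&(by<a+.03)
        if q.sum()>5: print(round(a,2),q.sum(),"bx",np.percentile(bx[q],[2,50,98]).round(4),"by",by[q].max().round(4))
E
python3 spat.py; python3 pose.py x 44 95 140 14; python3 pose.py x 44 95 200 14
```

```text
clock: 14.2
tool_pos: [0.542, 0.0391, 0.1633]
eef_rot: [0.995, -0.035, 0.003, 0.093]
contact_force: [1.0, 0.9, 0.2]
opening: 0.004
finger_force: 0.0
top 108
0.0 31 bx [0.0347 0.041  0.0485] by 0.0299
0.03 46 bx [0.0369 0.0446 0.0519] by 0.0598
0.06 22 bx [0.0415 0.0477 0.0542] by 0.0755
0.12 8 bx [0.0598 0.0604 0.0629] by 0.1374
wrist 2595
0.0 442 bx [0.0317 0.0424 0.0526] by 0.0299
0.03 514 bx [0.035  0.046  0.0559] by 0.06
0.06 550 bx [0.0385 0.0495 0.0597] by 0.0899
0.09 590 bx [0.0425 0.0533 0.0635] by 0.12
0.12 499 bx [0.0458 0.056  0.0651] by 0.1465
scene 163
0.0 43 bx [0.0278 0.0346 0.0483] by 0.0295
0.03 50 bx [0.0315 0.0384 0.0501] by 0.0597
0.06 50 bx [0.0362 0.0434 0.0557] by 0.0878
0.09 20 bx [0.0395 0.0468 0.0531] by 0.1039
shift [ 0.035  -0.0063  0.0415] rot [-0.0412  0.3374 -1.5387]
tip now (box mm) [ 14.8 101.4 182.2]
shift [ 0.0351  0.005  -0.0174] rot [-0.0412  0.3374 -1.5387]
tip now (box mm) [ 14.8 101.4 182.2]
```

```bash
python3 pose.py x 45.3 46 140 13.5 -3; python3 -m handwheel '[[0.31,0.03,0,-0.02,0,0,-0.15],[0.31,0.03,0,-0.02,0,0.05,-0.3],[0.31,0.03,0.02,-0.02,0,0.1,-0.45],[0.31,0.03,0.02,-0.02,0,0.13,-0.6],[0.31,0.03,0.04,0,0,0.16,-0.75],[0.31,0.03,0.04,0,0,0.2,-0.9],[0.31,0.03,0.04,0,-0.02,0.24,-1.05],[0.31,0.03,0.04,0,-0.03,0.28,-1.2],[0.31,0.03,0.04,0,-0.04,0.31,-1.35],[0.31,0.03,0.04,0,-0.041,0.33,-1.48]]' 20; python3 pose.py x 45.3 46 140 13.5 -3
```

```text
shift [0.0363 0.0421 0.0509] rot [-0.0351  0.3196 -1.4889]
tip now (box mm) [ 14.8 101.4 182.2]
clock: 15.35
tool_pos: [0.5641, -0.004, 0.1642]
eef_rot: [0.75, 0.65, 0.081, 0.09]
contact_force: [-0.8, -0.3, 0.6]
opening: 0.31
finger_force: 0.0
shift [-0.0115 -0.0033  0.0485] rot [ 0.0082  0.0008 -0.0236]
tip now (box mm) [ 37.5  57.9 187.8]
```

```bash
python3 -m handwheel '[[0.31,-0.011,-0.003,0.04,0.008,0,-0.015],[0.31,-0.011,-0.003,0.065,0.008,0,-0.015],[0.31,-0.011,-0.003,0.065,0.008,0,-0.015],[0.31,-0.011,-0.003,0.065,0.008,0,-0.015]]'; python3 pose.py x 45.3 46 100 13.5 -3
cat > fing.py <<'E'
from h import *
s=get_state(); Rt=R.from_quat(s["eef_rot"]); C=cam("wrist"); im,d=snapshot("wrist"); W=cloud("wrist",d,C); np.savez("wf",im=im,d=d)
L=Rt.inv().apply((W-np.array(s["tool_pos"])).reshape(-1,3)).reshape(W.shape)*1000
g=im.max(2)
k=(g<45)&(abs(L[...,0])<25)&(abs(L[...,1])<60)
for a in range(-60,-14,5):
    q=L[k&(L[...,2]>=a)&(L[...,2]<a+5)][:,1]
    if len(q)>8: print(a,len(q),"left",q[q<0].min().round(1) if (q<0).any() else '',q[q<0].max().round(1) if (q<0).any() else '',"right",q[q>0].min().round(1) if (q>0).any() else '',q[q>0].max().round(1) if (q>0).any() else '')
h=(g>=45)&(g<130)&(W[...,2]<.028)&(W[...,2]>.018); B=W[...,:2]-[.517,-.0585]
pb=np.deg2rad(-3.84); bx=B@[np.cos(pb),np.sin(pb)]*1000; by=B@[-np.sin(pb),np.cos(pb)]*1000
for a in range(0,150,15):
    q=h&(by>=a)&(by<a+15)&(abs(bx)<70)
    if q.sum()>10: print(a,q.sum(),np.percentile(bx[q],[2,50,98]).round(1))
E
python3 fing.py
```

```text
clock: 15.75
tool_pos: [0.5765, -0.0162, 0.1015]
eef_rot: [0.748, 0.653, 0.079, 0.088]
contact_force: [-0.4, 0.7, -0.4]
opening: 0.312
finger_force: 0.0
shift [-0.0009 -0.0113  0.0231] rot [ 0.0017  0.0015 -0.0152]
tip now (box mm) [ 50.9  46.5 125.1]
-60 409 left -29.2 -14.8 right 15.1 29.5
-55 429 left -28.0 -14.4 right 15.0 28.9
-50 513 left -27.6 -13.6 right 14.1 28.4
-45 386 left -27.1 -13.4 right 13.8 28.2
-40 289 left -26.5 -13.4 right 13.7 27.4
-35 247 left -25.9 -13.4 right 13.9 27.1
-30 162 left -25.6 -13.5 right 14.9 26.5
0 138 [30.1 43.2 51.4]
15 371 [31.3 41.2 52.2]
30 380 [33.3 43.3 54.9]
45 398 [35.5 45.3 55.9]
60 425 [37.3 47.  58.4]
75 448 [39.1 48.7 59.4]
90 473 [40.8 50.8 61.9]
105 504 [42.5 52.4 63. ]
120 536 [44.3 54.2 65.3]
135 386 [45.8 55.2 66. ]
```

```bash
python3 pose.py x 44.5 46 60 13.5 -3; python3 -m handwheel '[[0.31,0,-0.006,0.01,0,0,-0.015],[0.31,0,-0.012,0.022,0,0,-0.015],[0.31,0,-0.012,0.022,0,0,-0.015],[0.31,0,-0.012,0.022,0,0,-0.015]]'; python3 pose.py x 44.5 46 60 13.5 -3;python3 pose.py x 44.5 46 28 13.5 -3
```

```text
shift [-0.0014 -0.0225  0.0626] rot [ 0.0038  0.0007 -0.0153]
tip now (box mm) [ 51.5  46.8 126.1]
clock: 16.2
tool_pos: [0.572, -0.0151, 0.0794]
eef_rot: [0.743, 0.659, 0.08, 0.09]
contact_force: [0.8, -0.5, -0.0]
opening: 0.311
finger_force: 0.0
shift [-0.0013 -0.012   0.0414] rot [ 0.0062  0.0006 -0.0003]
tip now (box mm) [ 46.1  47.3 103. ]
shift [-0.0013 -0.0196  0.0724] rot [ 0.0062  0.0006 -0.0003]
tip now (box mm) [ 46.1  47.3 103. ]
```

```bash
python3 -m handwheel '[[0.31,0,-0.006,0.02,0.004,0,0],[0.31,-0.001,-0.0115,0.04,0.006,0,0],[0.31,-0.001,-0.0165,0.06,0.006,0,0],[0.31,-0.001,-0.019,0.07,0.006,0,0],[0.31,-0.001,-0.019,0.07,0.006,0,0],[0.31,-0.001,-0.019,0.07,0.006,0,0]]'; python3 pose.py x 44.5 46 22 13.5 -3;python3 pose.py x 44.5 46 18 13.5 -3
```

```text
clock: 16.8
tool_pos: [0.5701, -0.0167, 0.0056]
eef_rot: [0.744, 0.658, 0.078, 0.087]
contact_force: [-0.3, 0.3, -0.8]
opening: 0.31
finger_force: 0.0
shift [ 0.0004 -0.0018  0.007 ] rot [-0.0006 -0.0009 -0.0031]
tip now (box mm) [44.6 45.6 29.2]
shift [ 0.0004 -0.0027  0.0109] rot [-0.0006 -0.0009 -0.0031]
tip now (box mm) [44.6 45.6 29.2]
```

```bash
python3 -m handwheel '[[0.31,0,-0.001,0.004,0,0,0],[0.31,0,-0.001,0.004,0,0,0]]'; python3 -m handwheel '[[0.31,0,-0.001,0.003,0,0,0],[0.31,0,-0.001,0.003,0,0,0]]'; python3 -m handwheel '[[0.31,0,-0.0005,0.002,0,0,0],[0.31,0,-0.0005,0.002,0,0,0]]'; python3 pose.py x 44.5 46 18 13.5 -3
```

```text
clock: 17.0
tool_pos: [0.5702, -0.0168, 0.0026]
eef_rot: [0.743, 0.659, 0.077, 0.089]
contact_force: [-0.0, -0.1, -0.2]
opening: 0.311
finger_force: 0.0
clock: 17.2
tool_pos: [0.5696, -0.0163, -0.001]
eef_rot: [0.743, 0.659, 0.077, 0.088]
contact_force: [-0.7, -0.0, -0.8]
opening: 0.307
finger_force: 0.0
clock: 17.4
tool_pos: [0.5694, -0.0162, -0.0034]
eef_rot: [0.743, 0.659, 0.077, 0.088]
contact_force: [-0.4, -0.3, -0.6]
opening: 0.311
finger_force: 0.0
shift [0.0001 0.0001 0.0023] rot [-0.0009  0.0012 -0.0005]
tip now (box mm) [43.9 46.  20.2]
```

```bash
for i in 1 2; do python3 -m handwheel '[[0.31,0,-0.0003,0.0015,0,0,0],[0.31,0,-0.0003,0.0015,0,0,0]]' | grep -E "tool_pos|contact"; done;  python3 pose.py x 44.5 46 18 13.5 -3
```

```text
tool_pos: [0.5694, -0.0163, -0.0051]
contact_force: [-0.7, 0.7, -0.1]
tool_pos: [0.5696, -0.0163, -0.0066]
contact_force: [1.1, 1.1, 0.2]
shift [ 0.0001  0.0007 -0.0008] rot [-0.0009  0.001  -0.0009]
tip now (box mm) [44.  45.9 17.1]
```

```bash
python3 -m handwheel '[[0.31,0,-0.0003,0.0015,0,0,0],[0.31,0,-0.0003,0.0015,0,0,0]]' | grep -E "tool_pos|contact"; python3 -m handwheel '[[0.31,0,0,0,0,0,0]]' | grep contact;  python3 pose.py x 44.5 46 16 13.5 -3
```

```text
tool_pos: [0.5698, -0.0163, -0.008]
contact_force: [0.6, 0.9, 0.6]
contact_force: [0.1, -0.0, -0.1]
shift [ 0.0001  0.0004 -0.0002] rot [-0.0006  0.001  -0.0009]
tip now (box mm) [44.2 45.9 15.7]
```

```bash
python3 -m handwheel '[[0.31,0,-0.0003,0.0015,0,0,0],[0.31,0,-0.0003,0.0015,0,0,0]]' | grep -E "tool_pos|contact"; python3 -m handwheel '[[0,0,0,0,0,0,0],[0,0,0,0,0,0,0],[0,0,0,0,0,0,0],[0,0,0,0,0,0,0],[0,0,0,0,0,0,0]]' 10;  python3 pose.py x 44.5 46 16 13.5 -3
```

```text
tool_pos: [0.5701, -0.0163, -0.0088]
contact_force: [-1.0, -0.5, 7.9]
clock: 18.8
tool_pos: [0.5708, -0.0164, -0.0088]
eef_rot: [0.743, 0.659, 0.078, 0.089]
contact_force: [1.9, -0.6, 6.2]
opening: 0.267
finger_force: 9.9
shift [ 0.     -0.0004 -0.0013] rot [ 0.0014  0.0011 -0.001 ]
tip now (box mm) [45.1 45.9 14.9]
```

The fingers are round the handle: opening 23.5 mm, 10 N. I'll firm the grip and lift a little with a pitch about the blade end.

```bash
python3 -m handwheel '[[0,0,0,0,0,0,0],[0,0,0,0,0,0,0],[0,0,0.002,-0.008,0,0.04,0],[0,0,0.004,-0.016,0,0.08,0],[0,0,0.006,-0.025,0,0.13,0],[0,0,0.006,-0.025,0,0.13,0]]' 40;  python3 pose.py p 40 50 70 15 -3
python3 - <<'E'
from h import *
pb=np.deg2rad(-3.84); hb=np.array([-np.sin(pb),np.cos(pb)]); xb=np.array([np.cos(pb),np.sin(pb)])
for n in("scene","top","wrist"):
    C=cam(n); i,d=snapshot(n); W=cloud(n,d,C); g=i.max(2); D=(W[...,:2]-[.517,-.0585])*1000; bx,by=D@xb,D@hb
    m=(abs(bx)<70)&(by>75)&(by<178)&(g>40)&(g<130)&(W[...,2]>.018)&(W[...,2]<.15)&(i[...,0]>1.3*i[...,2].astype(float))
    for a in range(75,165,15):
        q=m&(by>=a)&(by<a+15)
        if q.sum()>5: print(n,a,q.sum(),"bx",np.median(bx[q]).round(1),"z",(1000*np.percentile(W[q][:,2],[10,50,90])).round(1))
E
```

```text
clock: 19.4
tool_pos: [0.5694, -0.0191, 0.0164]
eef_rot: [0.738, 0.662, 0.125, 0.046]
contact_force: [-0.2, 0.1, -0.2]
opening: 0.252
finger_force: 38.1
shift [ 0.0169 -0.0028 -0.0298] rot [0.2315 0.134  0.0413]
tip now (box mm) [43.9 40.  39.8]
scene 75 37 bx 41.1 z [46.9 53.1 56.4]
scene 90 41 bx 42.4 z [49.  55.8 62.9]
scene 105 41 bx 42.4 z [51.  57.5 59.4]
scene 120 40 bx 44.9 z [53.1 59.2 62.2]
scene 135 16 bx 51.0 z [55.8 58.9 61.2]
top 75 25 bx 45.7 z [50.7 53.6 56.6]
top 90 26 bx 47.6 z [53.4 55.3 57.6]
top 105 27 bx 47.1 z [54.5 56.9 60.5]
top 120 27 bx 49.2 z [54.6 59.2 62.1]
top 135 6 bx 49.8 z [56.4 63.1 65.3]
wrist 75 1301 bx 44.3 z [50.7 53.  54.2]
wrist 90 1422 bx 45.5 z [52.5 54.9 56.1]
wrist 105 1572 bx 46.6 z [54.3 56.7 58. ]
wrist 120 1535 bx 46.4 z [55.6 58.4 59.8]
wrist 135 676 bx 48.2 z [56.7 59.2 60.4]
```

The handle is up about 7 degrees and flush in the pads. I'll pitch on about the blade end, then draw it out along its own axis.

```bash
python3 -m handwheel '[[0,0,0.002,-0.008,0,0.045,0],[0,-0.001,0.0035,-0.016,0,0.09,0],[0,-0.002,0.005,-0.024,0,0.135,0],[0,-0.004,0.007,-0.032,0,0.175,0],[0,-0.004,0.007,-0.032,0,0.175,0],[0,-0.004,0.007,-0.032,0,0.175,0]]' 60;  cat > line.py <<'E'
from h import *
pb=np.deg2rad(-3.84); hb=np.array([-np.sin(pb),np.cos(pb),0]); xb=np.array([np.cos(pb),np.sin(pb),0])
s=get_state(); T=R.from_quat(s["eef_rot"]).as_matrix()
for k,v in zip("xyz",T.T): print("tool",k,"in box",(v@xb).round(3),(v@hb).round(3),v[2].round(3))
t=np.array(s["tool_pos"])-.0243*T[:,2]-[.517,-.0585,0]; print("tip",(1000*np.array([t@xb,t@hb,t[2]])).round(1))
C=cam("wrist"); i,d=snapshot("wrist"); W=cloud("wrist",d,C); L=((W-np.array(s["tool_pos"]))@T)*1000; g=i.max(2)
m=(g>40)&(g<130)&(i[...,0]>1.3*i[...,2].astype(float))&(abs(L[...,1])<25)&(L[...,0]>15)&(L[...,0]<130)&(L[...,2]>-60)&(L[...,2]<0)
P=L[m]; A=np.c_[P[:,0],np.ones(len(P))]; print(len(P),"top-face z vs x in tool",np.linalg.lstsq(A,P[:,2],rcond=None)[0].round(3),"y vs x",np.linalg.lstsq(A,P[:,1],rcond=None)[0].round(3),"end x",np.percentile(P[:,0],99.5).round(1))
E
python3 line.py
```

```text
clock: 20.15
tool_pos: [0.5682, -0.0242, 0.0478]
eef_rot: [0.723, 0.664, 0.189, -0.013]
contact_force: [-0.1, 0.2, -0.7]
opening: 0.248
finger_force: 57.4
tool x in box -0.017 0.956 0.291
tool y in box 0.971 -0.053 0.232
tool z in box 0.237 0.287 -0.928
tip [43.1 30.7 70.4]
8015 top-face z vs x in tool [ 1.1000e-02 -3.1816e+01] y vs x [0.034 0.812] end x 100.3
```

```bash
python3 -m handwheel '[[0,0.02,0.0005,-0.002,0,0,0],[0,0.045,0.001,-0.003,0,0,0],[0,0.07,0.002,-0.004,0,0,0],[0,0.095,0.003,-0.004,0,0,0],[0,0.12,0.0035,-0.004,0,0,0],[0,0.145,0.004,-0.004,0,0,0],[0,0.17,0.005,-0.004,0,0,0],[0,0.19,0.0055,-0.004,0,0,0],[0,0.19,0.0055,-0.004,0,0,0]]' 60; python3 line.py
```

```text
clock: 21.1
tool_pos: [0.581, 0.1612, 0.1099]
eef_rot: [0.72, 0.667, 0.192, -0.014]
contact_force: [0.1, 0.4, -0.6]
opening: 0.247
finger_force: 57.5
tool x in box -0.026 0.955 0.295
tool y in box 0.971 -0.046 0.235
tool z in box 0.238 0.293 -0.926
tip [ 43.3 216.4 132.4]
7829 top-face z vs x in tool [ 3.0000e-03 -3.3168e+01] y vs x [ 0.051 -0.292] end x 100.4
```

```bash
python3 -m handwheel '[[0,0.009,0.007,-0.028,0,0,0],[0,0.018,0.014,-0.056,0,0,0],[0,0.03,0.023,-0.092,0,0,0],[0,0.042,0.033,-0.13,0,0,0],[0,0.053,0.042,-0.167,0,0,0],[0,0.06,0.048,-0.19,0,0,0],[0,0.06,0.048,-0.19,0,0,0],[0,0.06,0.048,-0.19,0,0,0],[0,0.06,0.048,-0.19,0,0,0],[0,0.06,0.048,-0.19,0,0,0]]' 60; python3 line.py
python3 - <<'E'
from h import *
i,d=snapshot("scene"); j,e=snapshot("top"); save("fin",np.vstack([cv2.resize(i[60:330,190:470],(580,560))[:300*2],])); save("fin2",np.hstack([cv2.resize(i[20:320,180:480],(400,400)),cv2.resize(j[130:290,170:330],(400,400))]))
W=cloud("top",e); hsv=cv2.cvtColor(j,cv2.COLOR_RGB2HSV)
k=(W[...,2]>.008)&(W[...,2]<.15)&(W[...,1]<-.2)&(W[...,1]>-.42)&(W[...,0]>.40)&(W[...,0]<.6)&(hsv[...,1]<40)&(hsv[...,2]>120)
P=W[k]; print(len(P),P.min(0).round(3),P.max(0).round(3),np.linalg.lstsq(np.c_[P[:,1],np.ones(len(P))],P[:,2],rcond=None)[0])
E
```

```text
clock: 22.15
tool_pos: [0.5808, 0.1549, 0.3115]
eef_rot: [0.723, 0.664, 0.188, -0.013]
contact_force: [-0.5, 0.0, -0.9]
opening: 0.246
finger_force: 57.5
tool x in box -0.018 0.957 0.29
tool y in box 0.972 -0.052 0.23
tool z in box 0.235 0.285 -0.929
tip [ 43.7 210.2 334.1]
7771 top-face z vs x in tool [ 3.0000e-03 -3.3189e+01] y vs x [ 0.049 -0.312] end x 100.1
2288 [ 0.417 -0.413  0.008] [ 0.596 -0.206  0.138] [0.8408027  0.31138223]
```

View pics/fin2.png

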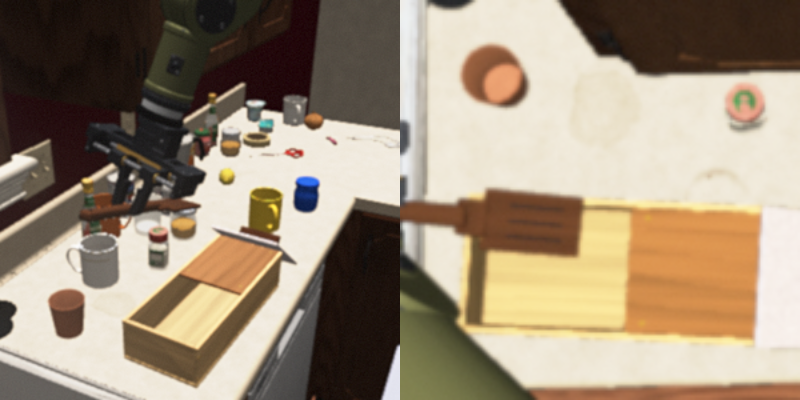

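The left half shows the spatula held in the air at (80–200, 210) and the lid leaning at the deck end near (265,240). The right half shows the blade at (530,220), above the empty mouth. The beaker, mug and jars stand where they were. The arm is still, so I'll hand in.

```bash
python3 -m handwheel '[[0,0,0,0,0,0,0],[0,0,0,0,0,0,0],[0,0,0,0,0,0,0]]' 60; python3 -c "
from plant import *
print(max(map(abs,get_state()['qd']))); print(finish_job())"
```

```text
clock: 22.6
tool_pos: [0.5815, 0.1559, 0.3135]
eef_rot: [0.723, 0.665, 0.189, -0.013]
contact_force: [-0.1, -0.3, -0.1]
opening: 0.249
finger_force: 57.5
0.0021048228953188543
the job is handed in; nothing more can be done
None
```

I handed the job in at 22.6 s: the lid leans at about 40° against the box's decked end, the spatula is held still in the air well above the box, and the beaker, mug and jars were left alone; I got no verdict back.

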